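# Load the bottle shaker and throw its gear lever into the marked notch

## Robot

A 7-joint arm with a two-finger parallel gripper is mounted at the origin on a cart in front of the work surface, level with it; the furniture and walls round the work are solid. World frame = base frame: x ahead of the robot, y to its left, z up, the work surface at z = 0. Lengths are in m, angles in rad, forces in N, time in s.
With the tool pointing down it reaches from about 0.4 to 0.875 m from the base axis. Payload 19.3 kg.
Tool frame: the origin (TCP) lies at the very end of the fingers, on their centre line; the grasp point (between the pads) lies 19 mm behind it; z points along the fingers, y is the direction in which the jaws open and shut (so a half turn about z gives the same grasp; the last joint's range is limited). The gripper opens to 85 mm and grips with 20 to 120 N. Pads are 22 mm wide; open, the fingers measure 114 mm over their backs; the gripper's body (76 mm by 85 mm) begins 54 mm behind the grasp point. The pads swing forward as they close: fully open they stand 13 mm farther back than shut.
Start: joints at [1.103, 0.521, -0.036, 1.599, 0.021, 1.021, -0.113], TCP at [0.242, -0.576, 0.231] pointing down, gripper open.
Joint ranges: [-2.91, 2.91], [-0.3, 2.13], [-1.5, 1.42], [0.17, 2.43], [-1.26, 4.41], [0.16, 1.93], [-2.52, 2.52]. Speed limits (rad/s): [1.89, 1.89, 2.39, 2.39, 3.01, 3.01, 3.01].

## Interface

Orientations are given as [roll, pitch, yaw] about the fixed x, y, z axes, in that order (R = Rz(yaw) Ry(pitch) Rx(roll)).
In Python, from workcell import bot, vision, job_done gives the robot as it stands.
- The arm moves only by the tool arm_command, never from a script. Its arguments are lists of equal length, an entry for each row: "gripper": the finger opening in cm, from 0 to 8.54; "slide": the shift along the tool's x, y, z in cm, a list of three; "turn": the turn, a rotation vector about the tool's x, y, z in degrees, a list of three. A call has 1 to 5 rows; each row is the pose to reach, as a shift and turn from the pose commanded when the call began, along the tool's axes at that moment; what a row does not reach only later rows make up. A row lasts 1/8 s, in which the tool goes at most 62.5 mm and 10.7 degrees, less where a joint would pass 70% of its speed; a pose out of reach is approached as far as the arm can. A call with a gripper value outside its range is refused whole. The fingers move at their own pace and stop on an object; "force" is the grip in N (left out, the last holds). Time passes only in rows, so rows that repeat a pose let the fingers close. It gives the time, the measured TCP pose, the force and the opening at its end, in the units of the state.
- bot.observe(): the state, without advancing time (a new reading comes with each control period).
- vision.grab_frame(name): name is "side" or "top" or "wrist"; returns the picture (384x512x3 uint8, blue, green, red); there is no depth.
- vision.camera_model(name): a dict with "mtx" (3x3 intrinsics, pixels), "k1" (the pictures are not rectified: a ray, as slopes to the right and down, at radius r is drawn at 1 + k1 r^2 times it, then the intrinsics apply), "T" (4x4, takes a point from camera to world coordinates). Camera axes: x right, y down, z forward; pixel columns grow to the right and rows downward; lengths in m; the calibration is good to about 2 mm. A picture is of the moment at which its call begins: read the wrist's pose just before it. camera_model takes no time and is no camera call; for the wrist camera it gives the pose at the moment of the call.
- job_done(): hands the job in, once; it reports no verdict.
The state is a dict: "clock": time; "qpos": joint angles; "qd": joint speeds; "joint_efforts": joint torques, N m; "position": TCP position; "tool_rot": TCP orientation; "force": force on the tool from outside, world axes, zero at the start; "moment": the same for the moment, N m; "grip_width": finger opening in m.
Only numpy, scipy, OpenCV 4.12 (cv2) and the standard library are available. Lean on these libraries where they do the work, as an engineer would, in place of code of your own. Each camera call takes 0.05 s, during which the arm holds its last target. There are 200 camera calls.

## Task

Load the bench shaker: stand the two loose reagent bottles upright in its carrier, one in each cell, while the gear lever is still in its parking notch. Then lift the lever out of that notch, swing it round and let it drop fully home into the notch marked by the tall stud on the deck, and let go. Keep the bottles upright throughout and leave the measuring cylinder, the petri dish and the marker pen where they are.

Things in the scene. Friction and masses are not known exactly. Their poses are not given: they have to be found in the camera images.
- shaker: Fixed bench shaker; origin under its middle on the pedestal top, front -x, left +y. Base 150 x 264 mm, top at 14 mm. Left: open aluminium carrier 140 x 72 mm, walls 4 mm, rims at 60 mm, a cross wall making two cells 64 x 64 mm inside, one behind the other. Right: gear box with dark deck at 52 mm, lever, three marks and a curved row of five steel teeth (16 mm high) with four notches between.
- cell_front (a point): Centre of the floor of the carrier's front cell, 18 mm above the pedestal top; axes as the shaker's. A standing bottle's origin comes here.
- cell_back (a point): Centre of the floor of the carrier's back cell (68 mm behind the front one); otherwise the same.
- lever_hinge (a point): Point of the lever's vertical pivot axis at deck height (shaker frame 55, -55, 52 mm); axes as the shaker's. The lever reaches from here toward the front.
- lever_swing (a joint): Lever swing about its upright pivot, rad: 0 in the parking notch (rightmost seen from the front), grows as it swings left (clockwise from above). Notches at 0, 0.454, 0.908, 1.362 (about 3 mm play each way at the nose, 62 mm from the pivot). At q the lever points from the pivot along (-cos p, -sin p) in the shaker's x, y with p = 0.681 - q.
- lever_lift (a joint): Lift of the lever along its pivot, m: 0 with its nose fully down in a notch, stop at 0.022. It clears the teeth above 0.012, where it also rests if lowered on a tooth; a spring of 2 to 6 N presses it down. It cannot swing out of a notch unless lifted.
- lever_knob (a point): Middle of the lever's upright white knob: cylinder 24 mm in diameter, 38 mm tall (19 mm above and below this point), 85 mm from the pivot axis, fixed on the 11 mm steel lever bar just under it. It turns with the lever; x points from the knob to the pivot. Lever down: 100 mm above the pedestal top. Grip from above, lift, carry round the arc.
- lever_pointer (a point): Point on the lever's centre line 106 mm from the pivot axis (9 mm past the tip of its bar), where the marks are; stands over the mark of the notch the lever is in.
- stud: The mark: upright steel stud, 14 mm in diameter, 20 mm tall, bevelled top, fixed on the deck in front of one of the three notches left of the parking notch, 106 mm from the pivot axis; origin at its foot on the deck. The other two notches have small flat rivets, 8 mm in diameter, 2 mm high; the parking notch has none.
- bottle_wide: Loose glass reagent bottle with screw cap, standing: 53 mm in diameter, 108 mm tall, cap 43 mm in diameter from 86 mm up; about 0.17 kg; origin at the middle of its underside, z up.
- bottle_slim: Loose glass reagent bottle with a tall screw cap, standing: 48 mm in diameter, 98 mm tall, cap 40 mm in diameter from 68 mm up; about 0.1 kg; origin at the middle of its underside, z up.
- cylinder: Bystander: plastic measuring cylinder standing on its six-sided foot, 48 x 54 mm, 150 mm tall; origin at the middle of its underside.
- dish: Bystander: closed petri dish, 90 mm in diameter, 15 mm tall; origin at the middle of its underside.
- pen: Bystander: marker pen lying flat, 18 x 136 x 20 mm, long along its y; origin under its middle.
There are look-alikes about, which are no part of the job. Leave any green look-alike of the bottle_wide alone.

How it is judged:
By the outcome, as a careful person would: the job done as asked, in the order asked, and still so for the second after the job is handed in, with the robot touching nothing.
It also fails if it takes over 67 s, if anything falls off the work surface, if the arm or the gripper's body presses on something with over 40 N, if the wrist force passes 120 N, or if a joint passes its speed limit or range.

## Working session

There is one attempt and no reset: what is moved stays moved. The work goes in short steps, Python scripts to look and compute and a tool call to move; the robot and the scene stay as the last step left them, time stands still between calls to the robot, and variables do not carry over. Pictures are saved under pics/ and viewed, about 8 in all and at most 12, crops included, and the job is handed in when it is done.

Besides the shell and the picture viewer there is one more tool, called after "Request:" as a command line: name --argument value ..., lists and objects as JSON in quotes. arm_command: Moves the arm, as the interface text tells. Its arguments: {"type":"object","properties":{"gripper":{"type":"array","items":{"type":"number"}},"slide":{"type":"array","items":{"type":"array","items":{"type":"number"}}},"turn":{"type":"array","items":{"type":"array","items":{"type":"number"}}},"force":{"type":"number"}},"required":["gripper","slide","turn"]}

```bash
ls; mkdir -p pics
python3 - <<'E'
from workcell import bot, vision
import cv2,numpy as np
print(bot.observe())
for n in("side","top"):
    f=vision.grab_frame(n); cv2.imwrite(f"pics/{n}0.png",f); m=vision.camera_model(n); print(n,np.round(m["mtx"],1).tolist(),m["k1"],np.round(m["T"],3).tolist())
    cv2.imwrite(f"pics/{n}0big.png",cv2.resize(f,(800,600),interpolation=cv2.INTER_CUBIC))
f=vision.grab_frame("wrist"); cv2.imwrite("pics/wrist0.png",f)
E
```

```text
pics
{'clock': 0.0, 'qpos': array([ 1.10280357,  0.52199563, -0.03633398,  1.59998999,  0.0211932 ,
        1.02109744, -0.11277589]), 'qd': array([ 0.00060626, -0.00023003,  0.00054893, -0.00096705,  0.00070743,
       -0.00148654,  0.00013397]), 'joint_efforts': array([-2.48207121e-03, -9.27097750e+01,  1.97787277e+00, -3.69934344e+01,
        1.75708754e-02,  8.31687619e-03,  4.72413660e-05]), 'position': array([ 0.24195971, -0.57590761,  0.23074356]), 'tool_rot': array([-3.14048915e+00,  6.95430230e-05,  3.97808758e-01]), 'force': array([ 0.4622185 ,  0.02262212, -0.45826864]), 'moment': array([-0.00387551,  0.01796507, -0.02288925]), 'grip_width': 0.08512498840165596}
side [[424.0, 0.0, 253.8], [0.0, 424.0, 188.9], [0.0, 0.0, 1.0]] -0.16167095230461673 [[-0.214, 0.675, -0.706, 1.21], [0.977, 0.144, -0.159, 0.239], [-0.006, -0.724, -0.69, 0.773], [0.0, 0.0, 0.0, 1.0]]
top [[435.5, 0.0, 253.8], [0.0, 435.5, 187.5], [0.0, 0.0, 1.0]] -0.00936261218927008 [[0.03, -0.996, 0.087, 0.421], [-1.0, -0.03, -0.002, 0.065], [0.005, -0.087, -0.996, 1.145], [0.0, 0.0, 0.0, 1.0]]
```

View pics/top0big.png

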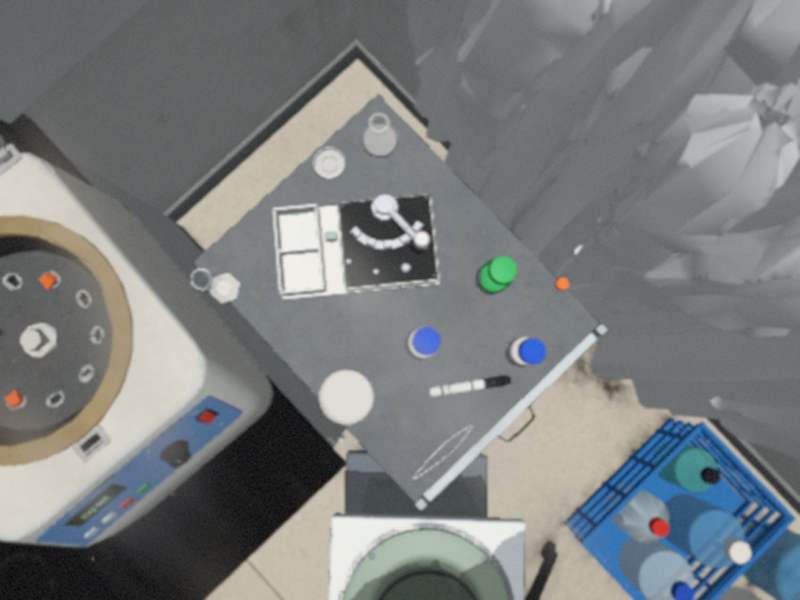

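View pics/side0big.png

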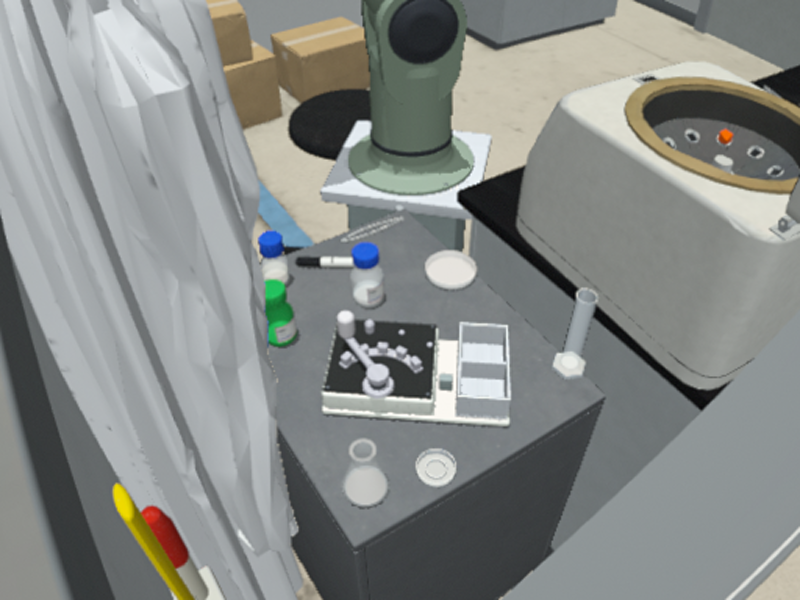

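The top view shows the blue caps at (425,342) and (530,351) and the green look-alike at (498,272). The shaker carrier is at x 275–325 and the deck at 340–438, with the lever knob at (421,240). The large mark (the stud) is at (405,267), next to the parking notch, and the small rivets are at (376,271) and (349,262). The side view agrees: the tall mark at (370,325) is the one nearest the lever.

```bash
cat > h.py <<'E'
import cv2,numpy as np
from workcell import bot,vision
def ray(m,u,v):
    K=m["mtx"];d=np.array([(u-K[0,2])/K[0,0],(v-K[1,2])/K[1,1]]);p=d.copy()
    for _ in range(20): p=d/(1+m["k1"]*(p@p))
    w=m["T"][:3,:3]@np.r_[p,1];return m["T"][:3,3],w/np.linalg.norm(w)
def plane(m,u,v,z):
    o,w=ray(m,u,v);return o+w*(z-o[2])/w[2]
def tri(rs):
    A=sum(np.eye(3)-np.outer(w,w) for o,w in rs);b=sum((np.eye(3)-np.outer(w,w))@o for o,w in rs)
    return np.linalg.solve(A,b)
def proj(m,P):
    p=np.linalg.inv(m["T"])@np.r_[P,1];s=p[:2]/p[2];s=s*(1+m["k1"]*(s@s));K=m["mtx"]
    return np.array([K[0,0]*s[0]+K[0,2],K[1,1]*s[1]+K[1,2]])
def blobs(img,lo,hi,amin=20):
    n,l,s,c=cv2.connectedComponentsWithStats(cv2.inRange(cv2.cvtColor(img,cv2.COLOR_BGR2HSV),lo,hi))
    return [(c[i],s[i]) for i in range(1,n) if s[i,4]>=amin]
E
python3 - <<'E'
from h import *
M={n:vision.camera_model(n) for n in("top","side")}
I={n:cv2.imread(f"pics/{n}0.png") for n in M}
for n in M:
    for c,s in blobs(I[n],(105,130,60),(130,255,255)): 
        if (n=="top" and 250<c[0]<370 and c[1]>200 and c[1]<240) or n=="side": print(n,c.round(1),s)
t=I["top"][110:210,165:295]; 
cv2.imwrite("pics/crop_top.png",cv2.resize(t,None,fx=6,fy=6,interpolation=cv2.INTER_CUBIC))
s=I["side"][140:280,155:335]
cv2.imwrite("pics/crop_side.png",cv2.resize(s,None,fx=4.2,fy=4.2,interpolation=cv2.INTER_CUBIC))
E
```

```text
top [272.9 217.7] [265 210  16  16 206]
top [340.5 224.4] [333 217  16  16 208]
side [173.2 155.9] [166 148  16  17 221]
side [233.4 162.9] [225 155  17  17 240]
```

View pics/crop_top.png

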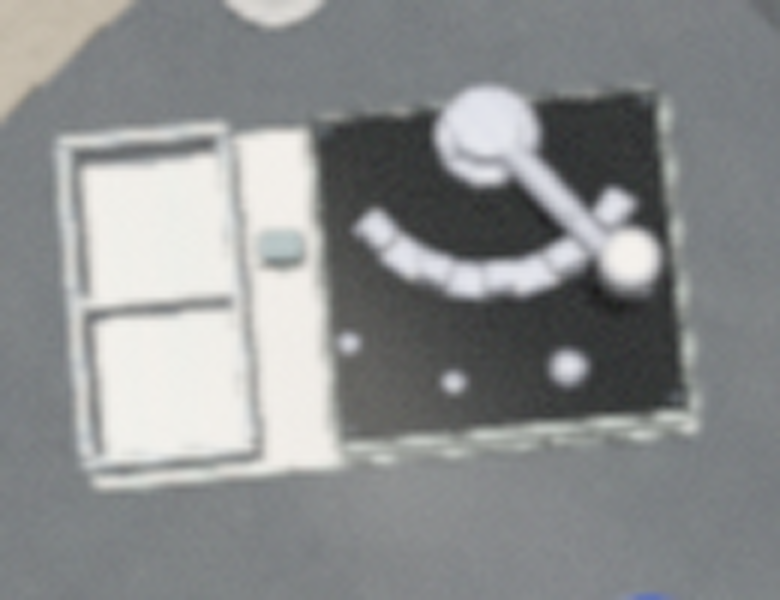

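View pics/crop_side.png

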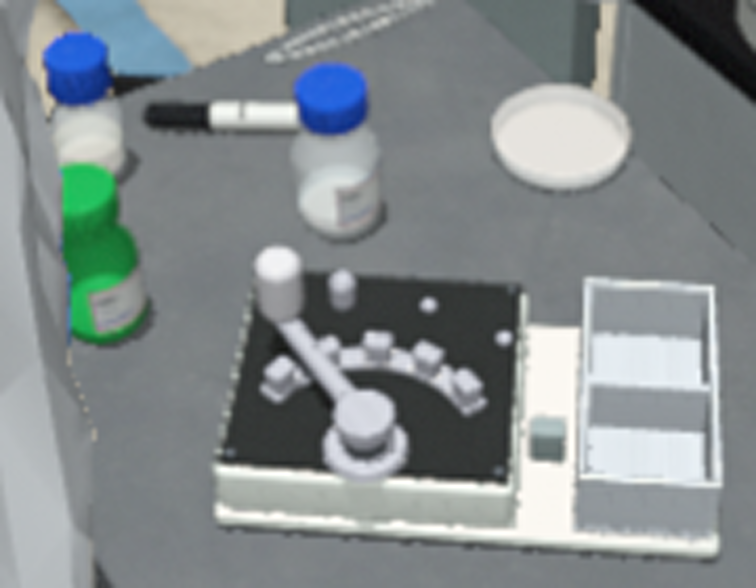

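```bash
cat > fit.py <<'E'
from h import *
from scipy.optimize import least_squares
M={n:vision.camera_model(n) for n in("top","side")}
def mk(q,z,r=.106):
    p=.681-q; return lambda yc:(.055-r*np.cos(p),-.055-r*np.sin(p),z)
def co(a,b): return lambda yc:(a*.07,yc+b*.036,.06)
P=[mk(.454,.072),mk(.908,.054),mk(1.362,.054),mk(0,.119,.085),co(1,1),co(1,-1),co(-1,-1),co(-1,1)]
T=[(567,362),(454,381),(349,343),(630,250),(57,138),(227,125),(258,452),(90,466)]
S=[(342,273),(429,305),(503,338),(278,256),(720,485),(580,478),(585,280),(716,287)]
T=[(165+(a-2.5)/6,110+(b-2.5)/6) for a,b in T]; S=[(155+(a-1.6)/4.2,140+(b-1.6)/4.2) for a,b in S]
def w(v,p):
    c,s=np.cos(v[2]),np.sin(v[2]); return np.array([v[0]+c*p[0]-s*p[1],v[1]+s*p[0]+c*p[1],p[2]])
def res(v): return np.concatenate([np.r_[proj(M["top"],w(v,p(v[3])))-t,proj(M["side"],w(v,p(v[3])))-s] for p,t,s in zip(P,T,S)])
r=least_squares(res,[.5,.08,0,.09],loss="soft_l1"); v=r.x
print(v, np.degrees(v[2])); print(res(v).reshape(-1,4).round(1))
for n,p in dict(front=(-.034,v[3],.018),back=(.034,v[3],.018),hinge=(.055,-.055,.052),knob0=(P[3](0)[0],P[3](0)[1],.1),knob1=(*mk(.454,.1,.085)(0)[:2],.1)).items(): print(n,w(v,p).round(4))
a=tri([ray(M["top"],340.5,224.4),ray(M["side"],173.2,155.9)]);b=tri([ray(M["top"],272.9,217.7),ray(M["side"],233.4,162.9)])
print("right bottle cap",a,"left",b)
E
python3 fit.py
```

```text
[0.5949044  0.13460242 0.12856338 0.08917342] 7.366138877422735
[[ 0.2  0.9  0.3  1.4]
 [ 0.1  0.5  0.3  0.4]
 [-0.1  0.2  0.7  0.3]
 [ 0.9  0.4 -0.8  1.8]
 [ 0.2  0.4  0.5  0.8]
 [ 0.2 -0.2 -0.3  0.4]
 [-0.   0.2 -0.1 -0.1]
 [-0.7  0.7 -0.5  0. ]]
front [0.5498 0.2187 0.018 ]
back [0.6172 0.2274 0.018 ]
hinge [0.6565 0.0871 0.052 ]
knob0 [0.5979 0.0256 0.1   ]
knob1 [0.5768 0.0575 0.1   ]
right bottle cap [ 0.4303501  -0.14986864  0.08580026] left [0.44155236 0.01467801 0.09975231]
```

```bash
cat > go.py <<'E'
import sys
from h import *
from scipy.spatial.transform import Rotation as R
s=bot.observe();print("t",round(s["clock"],2),s["position"].round(4),s["tool_rot"].round(4),"F",s["force"].round(1),"w",round(s["grip_width"],4))
R0=R.from_euler("xyz",s["tool_rot"])
for a in sys.argv[1:]:
    x,y,z,yaw=map(float,a.split(","))
    print(a,"slide cm",(R0.inv().apply(np.array([x,y,z])-s["position"])*100).round(2),"turn",(np.degrees((R0.inv()*R.from_euler("xyz",[np.pi,0,yaw])).as_rotvec())).round(2))
E
python3 go.py .25,-.40,.23,.1286 .36,-.22,.23,.1286 .40,-.15,.23,.1286
```

```text
t 0.15 [ 0.242  -0.576   0.2309] [-3.1408e+00  1.0000e-04  3.9780e-01] F [-0.   0.4  0.5] w 0.0852
.25,-.40,.23,.1286 slide cm [  7.56 -15.92   0.1 ] turn [-5.000e-02  1.000e-02  1.542e+01]
.36,-.22,.23,.1286 slide cm [ 24.67 -28.25   0.11] turn [-5.000e-02  1.000e-02  1.542e+01]
.40,-.15,.23,.1286 slide cm [ 31.07 -33.15   0.11] turn [-5.000e-02  1.000e-02  1.542e+01]
```

Request:
arm_command --gripper '[8.5,8.5,8.5,8.5,8.5]' --slide '[[7.6,-15.9,0],[7.6,-15.9,0],[7.6,-15.9,0],[7.6,-15.9,0],[24.7,-28.2,0]]' --turn '[[0,0,0],[0,0,0],[0,0,0],[0,0,0],[0,0,0]]'

```text
clock: 0.78
position: [0.2823, -0.3488, 0.2314]
tool_rot: [3.14, 0.0, 0.392]
force: [2.1, 0.4, 0.4]
grip_width: 0.0849
```

```bash
python3 go.py .36,-.22,.23,.1286 .40,-.15,.23,.1286
```

```text
t 0.78 [ 0.2823 -0.3488  0.2314] [3.1402e+00 4.0000e-04 3.9220e-01] F [2.1 0.4 0.4] w 0.0849
.36,-.22,.23,.1286 slide cm [12.1  -8.93  0.13] turn [8.00e-02 1.00e-02 1.51e+01]
.40,-.15,.23,.1286 slide cm [ 18.47 -13.87   0.12] turn [8.00e-02 1.00e-02 1.51e+01]
```

Request:
arm_command --gripper '[8.5,8.5,8.5,8.5,8.5]' --slide '[[12.1,-8.9,0],[12.1,-8.9,0],[18.5,-13.9,0],[18.5,-13.9,0],[18.5,-13.9,0]]' --turn '[[0,0,10],[0,0,15.1],[0,0,15.1],[0,0,15.1],[0,0,15.1]]'

```text
clock: 1.4
position: [0.402, -0.1442, 0.2313]
tool_rot: [-3.141, -0.001, 0.14]
force: [-0.4, -0.9, 0.2]
grip_width: 0.085
```

```bash
python3 go.py .43,-.15,.15,.1286
python3 - <<'E'
from h import *
m=vision.camera_model("wrist");f=vision.grab_frame("wrist");cv2.imwrite("pics/w1.png",f)
print(m["T"].round(3),m["k1"],m["mtx"][0])
for c,s in blobs(f,(105,130,60),(130,255,255)): print(c.round(1),s)
print(proj(m,[.43,-.15,.098]),proj(m,[.4416,.0147,.108]))
E
```

```text
t 1.4 [ 0.402  -0.1442  0.2313] [-3.1409e+00 -9.0000e-04  1.3960e-01] F [-0.4 -0.9  0.2] w 0.085
.43,-.15,.15,.1286 slide cm [2.69 0.97 8.13] turn [-0.04 -0.05  0.63]
[[ 0.139 -0.952 -0.272  0.471]
 [-0.99  -0.134 -0.037 -0.134]
 [-0.001  0.275 -0.961  0.374]
 [ 0.     0.     0.     1.   ]] -0.04117878967752106 [265.97417623   0.         257.5495621 ]
[107.7 125.5] [  84  104   49   44 1721]
[265.7 157.2] [ 247  138   38   39 1138]
[368.5 240.1] [ 303  191  140  116 4672]
[416.9 340.6] [411 336  12  10  79]
[267.0968502  157.34748258] [103.95456132 124.64457497]
```

View pics/w1.png

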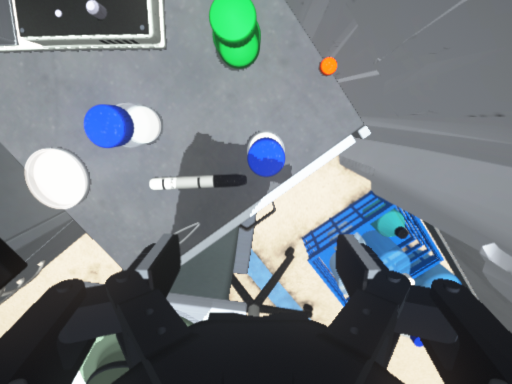

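```bash
python3 - <<'E'
from h import *
m=vision.camera_model("wrist")
print(plane(m,265.7,157.2,.096),plane(m,107.7,125.5,.102), "pen",plane(m,245,180,.01),plane(m,150,184,.01))
E
python3 go.py .43,-.15,.066,.1286
```

```text
[ 0.42842808 -0.15075464  0.096     ] [0.4397948  0.01193742 0.102     ] pen [ 0.37983259 -0.13098103  0.01      ] [0.3556297 0.00224   0.01     ]
t 1.45 [ 0.4009 -0.1462  0.2312] [-3.1414e+00 -1.0000e-04  1.3700e-01] F [-0.4 -0.6  0.6] w 0.085
.43,-.15,.066,.1286 slide cm [ 2.83  0.77 16.52] turn [-0.01 -0.01  0.48]
```

Request:
arm_command --gripper '[8.5,8.5,8.5,8.5]' --slide '[[2.9,0.4,4],[2.9,0.4,9],[2.9,0.4,9],[2.9,0.4,9]]' --turn '[[0,0,0],[0,0,0],[0,0,0],[0,0,0]]' --force 50

```text
clock: 1.95
position: [0.4294, -0.1481, 0.1426]
tool_rot: [3.141, -0.001, 0.133]
force: [0.7, 0.3, 0.5]
grip_width: 0.0849
```

```bash
python3 go.py .429,-.1505,.066,.1286
```

```text
t 1.95 [ 0.4294 -0.1481  0.1426] [ 3.1411e+00 -6.0000e-04  1.3290e-01] F [0.7 0.3 0.5] w 0.0849
.429,-.1505,.066,.1286 slide cm [-0.08  0.23  7.66] turn [ 0.03 -0.03  0.25]
```

Request:
arm_command --gripper '[8.5,8.5,8.5,8.5,6]' --slide '[[0,0.2,4],[0,0.2,7.5],[0,0.2,7.5],[0,0.2,7.5],[0,0.2,7.5]]' --turn '[[0,0,0],[0,0,0],[0,0,0],[0,0,0],[0,0,0]]'

```text
clock: 2.58
position: [0.4304, -0.1495, 0.068]
tool_rot: [3.14, -0.002, 0.134]
force: [0.3, -0.0, 0.5]
grip_width: 0.0694
```

Request:
arm_command --gripper '[3.4,3.4,3.4,3.4,3.4]' --slide '[[0,0,0],[0,0,0],[0,0,0],[0,0,0],[0,0,0]]' --turn '[[0,0,0],[0,0,0],[0,0,0],[0,0,0],[0,0,0]]'

```text
clock: 3.2
position: [0.4301, -0.1496, 0.0672]
tool_rot: [3.141, -0.001, 0.134]
force: [-1.5, -1.3, 17.7]
grip_width: 0.0381
```

```bash
python3 go.py
```

```text
t 3.2 [ 0.4301 -0.1496  0.0672] [ 3.1407e+00 -1.4000e-03  1.3400e-01] F [-1.5 -1.3 17.7] w 0.0381
```

Request:
arm_command --gripper '[3.4,3.4,3.4,3.4]' --slide '[[0,0,-1],[0,0,-5],[0,0,-10],[0,0,-14]]' --turn '[[0,0,0],[0,0,0],[0,0,0],[0,0,0]]'

```text
clock: 3.7
position: [0.4293, -0.149, 0.2086]
tool_rot: [3.141, -0.001, 0.134]
force: [0.3, -0.4, -0.9]
grip_width: 0.0382
```

```bash
python3 go.py .617,.227,.205,.1286;  python3 - <<'E'
from h import *
cv2.imwrite("pics/w2.png",np.hstack([vision.grab_frame("side")[:,100:330],vision.grab_frame("wrist")]))
E
```

```text
t 3.7 [ 0.4293 -0.149   0.2086] [ 3.1414e+00 -8.0000e-04  1.3430e-01] F [ 0.3 -0.4 -0.9] w 0.0382
.617,.227,.205,.1286 slide cm [ 23.63 -34.75   0.37] turn [ 0.01 -0.05  0.33]
```

View pics/w2.png

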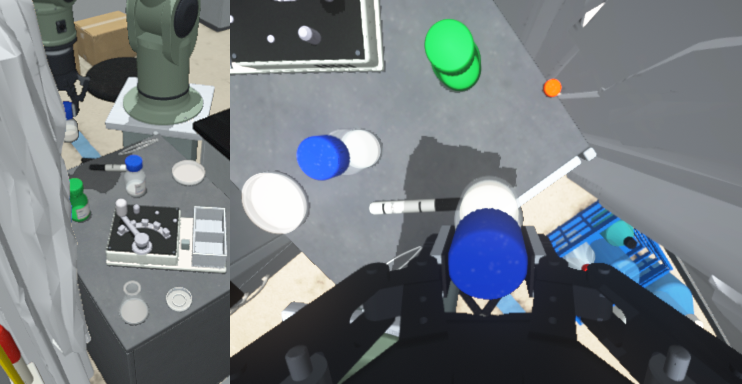

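The wrist view shows the slim bottle held upright between the pads, cap at (488,255). Moving to the back cell.

Request:
arm_command --gripper '[3.4,3.4,3.4,3.4,3.4]' --slide '[[2.5,-3.5,0],[5.5,-8,0],[8.5,-12.5,0],[11.5,-17,0],[14.5,-21.5,0]]' --turn '[[0,0,0],[0,0,0],[0,0,0],[0,0,0],[0,0,0]]'

```text
clock: 4.42
position: [0.5446, 0.0849, 0.206]
tool_rot: [3.142, 0.001, 0.134]
force: [0.7, -1.5, -0.6]
grip_width: 0.0381
```

Request:
arm_command --gripper '[3.4,3.4,3.4,3.4,3.4]' --slide '[[3,-4.4,0],[6,-8.8,0],[8,-11.8,0],[9.1,-13.2,0],[9.1,-13.2,0]]' --turn '[[0,0,0],[0,0,0],[0,0,0.3],[0,0,0.3],[0,0,0.3]]'

```text
clock: 5.05
position: [0.6165, 0.2274, 0.2054]
tool_rot: [-3.141, 0.001, 0.131]
force: [0.1, -1.3, -1.2]
grip_width: 0.0383
```

```bash
python3 go.py .617,.227,.12,.1286;  python3 - <<'E'
from h import *
cv2.imwrite("pics/s3.png",vision.grab_frame("side"))
f=vision.grab_frame("wrist");cv2.imwrite("pics/w3.png",f)
m=vision.camera_model("wrist")
for dx in(.07,.002,-.002,-.07):pass
s=np.array([.5949,.1346]);c,sn=np.cos(.1286),np.sin(.1286)
for a in(1,-1):
  for b in(1,-1):
    p=(a*.07,.0892+b*.036); P=[s[0]+c*p[0]-sn*p[1],s[1]+sn*p[0]+c*p[1],.06]; print(a,b,proj(m,P).round(0)); cv2.circle(f,tuple(int(v) for v in proj(m,P)),3,(0,0,255),1)
S=cv2.imread("pics/s3.png");ms=vision.camera_model("side")
for a in(1,-1):
  for b in(1,-1):
    p=(a*.07,.0892+b*.036); P=[s[0]+c*p[0]-sn*p[1],s[1]+sn*p[0]+c*p[1],.06]; cv2.circle(S,tuple(int(v) for v in proj(ms,P)),2,(0,0,255),1)
cv2.imwrite("pics/v3.png",np.hstack([cv2.resize(S[110:270,200:340],(336,384)),f[:,:460]]))
E
```

```text
t 5.05 [0.6165 0.2274 0.2054] [-3.1413e+00  1.3000e-03  1.3060e-01] F [ 0.1 -1.3 -1.2] w 0.0383
.617,.227,.12,.1286 slide cm [0.06 0.05 8.54] turn [-0.02  0.07  0.12]
1 1 [223. 146.]
1 -1 [289. 146.]
-1 1 [227. 261.]
-1 -1 [286. 261.]
```

View pics/v3.png

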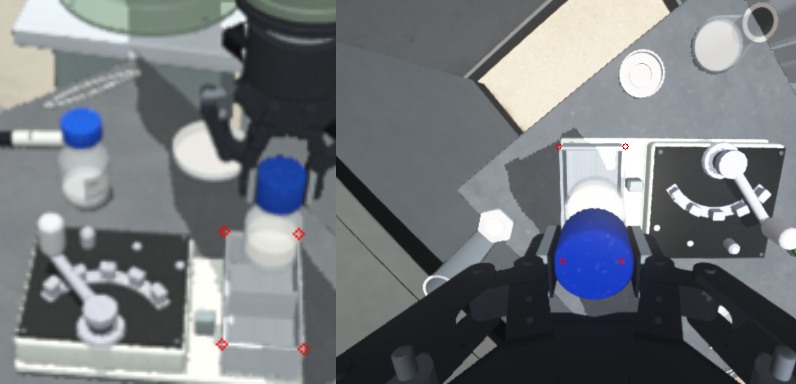

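Predicted carrier corners (red) match the rim in both views, within about 1–2 px. Lowering.

Request:
arm_command --gripper '[3.4,3.4,3.4,3.4,3.4]' --slide '[[0,0,3],[0,0,6],[0,0,9],[0,0,10.5],[0,0,11]]' --turn '[[0,0,0],[0,0,0],[0,0,0],[0,0,0],[0,0,0]]'

```text
clock: 5.78
position: [0.6168, 0.2257, 0.0961]
tool_rot: [3.141, 0.0, 0.128]
force: [0.2, 0.3, 0.4]
grip_width: 0.0379
```

Request:
arm_command --gripper '[3.4,3.4,3.4,3.4]' --slide '[[0,0,0.4],[0,0,0.7],[0,0,0.9],[0,0,0.9]]' --turn '[[0,0,0],[0,0,0],[0,0,0],[0,0,0]]'

```text
clock: 6.28
position: [0.6169, 0.2264, 0.0874]
tool_rot: [-3.142, -0.0, 0.129]
force: [0.0, 0.0, -1.1]
grip_width: 0.0378
```

```bash
python3 go.py
```

```text
t 6.28 [0.6169 0.2264 0.0874] [-3.1416 -0.      0.129 ] F [ 0.   0.  -1.1] w 0.0378
```

Request:
arm_command --gripper '[3.4,3.4,3.4]' --slide '[[0,0,0.1],[0,0,0.2],[0,0,0.2]]' --turn '[[0,0,0],[0,0,0],[0,0,0]]'

```text
clock: 6.65
position: [0.617, 0.2264, 0.0854]
tool_rot: [-3.142, -0.0, 0.129]
force: [0.1, 0.5, 0.2]
grip_width: 0.0377
```

Request:
arm_command --gripper '[3.4,3.4,3.4]' --slide '[[0,0,0.1],[0,0,0.2],[0,0,0.2]]' --turn '[[0,0,0],[0,0,0],[0,0,0]]'

```text
clock: 7.02
position: [0.6177, 0.2266, 0.0853]
tool_rot: [-3.141, -0.002, 0.129]
force: [-6.2, -3.6, 25.9]
grip_width: 0.038
```

Request:
arm_command --gripper '[3.6,4.5,6.5,8,8.5]' --slide '[[0,0,-0.2],[0,0,-0.2],[0,0,-0.2],[0,0,-0.2],[0,0,-0.2]]' --turn '[[0,0,0],[0,0,0],[0,0,0],[0,0,0],[0,0,0]]'

```text
clock: 7.65
position: [0.6169, 0.2263, 0.0852]
tool_rot: [-3.142, 0.0, 0.129]
force: [-0.4, 0.1, 0.2]
grip_width: 0.0849
```

Request:
arm_command --gripper '[8.5,8.5,8.5,8.5]' --slide '[[0,0,-1],[0,0,-5],[0,0,-9],[0,0,-13]]' --turn '[[0,0,0],[0,0,0],[0,0,0],[0,0,0]]'

```text
clock: 8.15
position: [0.6169, 0.2263, 0.2174]
tool_rot: [-3.141, -0.001, 0.129]
force: [0.5, 0.2, 0.2]
grip_width: 0.0851
```

```bash
python3 go.py .405,.015,.215,.1286
```

```text
t 8.15 [0.6169 0.2263 0.2174] [-3.1413e+00 -6.0000e-04  1.2900e-01] F [0.5 0.2 0.2] w 0.0851
.405,.015,.215,.1286 slide cm [-23.73  18.23   0.22] turn [-0.02 -0.03  0.02]
```

Request:
arm_command --gripper '[8.5,8.5,8.5,8.5,8.5]' --slide '[[-4,3.7,0],[-8,7.4,0],[-12,11.1,0],[-16,14.8,0],[-20.2,18.9,0]]' --turn '[[0,0,0],[0,0,0],[0,0,0],[0,0,0],[0,0,0]]'

```text
clock: 8.78
position: [0.4398, 0.0118, 0.216]
tool_rot: [3.141, -0.001, 0.129]
force: [1.1, -0.5, -0.7]
grip_width: 0.0849
```

Request:
arm_command --gripper '[8.5,8.5,8.5,8.5]' --slide '[[0,0,0],[0,0,0],[0,0,5],[0,0,5]]' --turn '[[0,0,0],[0,0,0],[0,0,0],[0,0,0]]'

```text
clock: 9.28
position: [0.4398, 0.0138, 0.1636]
tool_rot: [-3.141, 0.005, 0.131]
force: [0.8, 1.0, 1.1]
grip_width: 0.0854
```

```bash
python3 go.py .4405,.013,.081,.1286
python3 - <<'E'
from h import *
m=vision.camera_model("wrist");f=vision.grab_frame("wrist");cv2.imwrite("pics/w4.png",f)
for c,s in blobs(f,(105,130,60),(130,255,255),300): print(c.round(1),s,plane(m,*c,.105))
cv2.imwrite("pics/s4.png",vision.grab_frame("side"))
E
```

```text
t 9.28 [0.4398 0.0138 0.1636] [-3.1408  0.0047  0.1308] F [0.8 1.  1.1] w 0.0854
.4405,.013,.081,.1286 slide cm [0.1  0.09 8.26] turn [-0.05  0.27  0.12]
[255.2 202. ] [ 229  174   53   56 2297] [0.44193675 0.01627366 0.105     ]
[442.5 258.9] [ 381  217  114   77 2806] [ 0.41119344 -0.15219222  0.105     ]
```

Request:
arm_command --gripper '[8.5,8.5,8.5,8.5,6]' --slide '[[0.2,-0.1,4],[0.2,-0.1,8.1],[0.2,-0.1,8.1],[0.2,-0.1,8.1],[0.2,-0.1,8.1]]' --turn '[[0,0,0],[0,0,0],[0,0,0],[0,0,0],[0,0,0]]'

```text
clock: 10.0
position: [0.4438, 0.0142, 0.086]
tool_rot: [3.141, -0.003, 0.129]
force: [-0.3, 0.0, 0.0]
grip_width: 0.0694
```

Request:
arm_command --gripper '[3.7,3.7,3.7,3.7,3.7]' --slide '[[0,0,0],[0,0,0],[0,0,0],[0,0,0],[0,0,0]]' --turn '[[0,0,0],[0,0,0],[0,0,0],[0,0,0],[0,0,0]]'

```text
clock: 10.62
position: [0.4437, 0.0144, 0.0853]
tool_rot: [3.142, -0.002, 0.129]
force: [-0.7, 1.4, 16.5]
grip_width: 0.0403
```

```bash
python3 go.py
```

```text
t 10.62 [0.4437 0.0144 0.0853] [ 3.1416e+00 -2.2000e-03  1.2900e-01] F [-0.7  1.4 16.5] w 0.0403
```

Request:
arm_command --gripper '[3.7,3.7,3.7,3.7]' --slide '[[0,0,-1],[0,0,-5],[0,0,-9],[0,0,-12.5]]' --turn '[[0,0,0],[0,0,0],[0,0,0],[0,0,0]]' --force 60

```text
clock: 11.12
position: [0.4425, 0.0142, 0.2112]
tool_rot: [-3.142, -0.0, 0.129]
force: [0.5, 0.2, -1.6]
grip_width: 0.04
```

```bash
python3 go.py .551,.2187,.205,.1286
```

```text
t 11.12 [0.4425 0.0142 0.2112] [-3.1415e+00 -4.0000e-04  1.2900e-01] F [ 0.5  0.2 -1.6] w 0.04
.551,.2187,.205,.1286 slide cm [ 13.39 -18.89   0.63] turn [-0.01 -0.03  0.02]
```

Request:
arm_command --gripper '[3.7,3.7,3.7,3.7,3.7]' --slide '[[2,-3,0],[5,-7,0],[8.5,-12,0],[11.5,-16,0],[13.4,-18.9,0]]' --turn '[[0,0,0],[0,0,0],[0,0,0],[0,0,0],[0,0,0]]'

```text
clock: 11.75
position: [0.5516, 0.2209, 0.2096]
tool_rot: [-3.141, 0.0, 0.13]
force: [-0.3, -0.8, -0.7]
grip_width: 0.0403
```

Request:
arm_command --gripper '[3.7,3.7,3.7,3.7]' --slide '[[0,0,0],[0,0,0],[0,0,2],[0,0,2]]' --turn '[[0,0,0],[0,0,0],[0,0,0],[0,0,0]]'

```text
clock: 12.25
position: [0.5506, 0.2174, 0.1887]
tool_rot: [3.141, 0.002, 0.128]
force: [-0.5, -0.2, -1.3]
grip_width: 0.04
```

```bash
python3 go.py .551,.2187,.1053,.1286;  python3 - <<'E'
from h import *
cv2.imwrite("pics/s5.png",vision.grab_frame("side"))
f=vision.grab_frame("wrist");cv2.imwrite("pics/w5.png",f)
S=cv2.imread("pics/s5.png")
cv2.imwrite("pics/v5.png",np.hstack([cv2.resize(S[110:270,200:340],(336,384)),f[:,:460]]))
E
```

```text
t 12.25 [0.5506 0.2174 0.1887] [3.1406e+00 2.0000e-03 1.2790e-01] F [-0.5 -0.2 -1.3] w 0.04
.551,.2187,.1053,.1286 slide cm [ 0.07 -0.13  8.34] turn [ 0.06  0.11 -0.04]
```

View pics/v5.png

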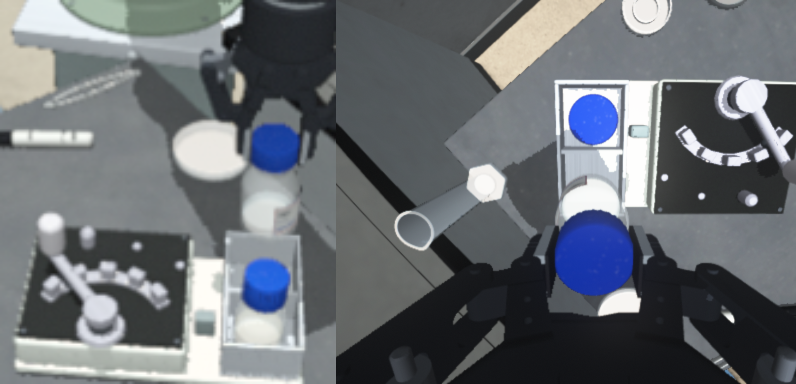

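The slim bottle stands upright in the back cell, cap at (593,119) in the wrist part of the picture. The wide one hangs upright over the front cell. Lowering.

Request:
arm_command --gripper '[3.7,3.7,3.7,3.7,3.7]' --slide '[[0,-0.1,2],[0,-0.1,4],[0,-0.1,6],[0,-0.1,7.4],[0,-0.1,7.8]]' --turn '[[0,0,0],[0,0,0],[0,0,0],[0,0,0],[0,0,0]]'

```text
clock: 12.98
position: [0.5511, 0.2196, 0.1111]
tool_rot: [3.141, 0.0, 0.129]
force: [-0.1, 0.7, -0.6]
grip_width: 0.0397
```

Request:
arm_command --gripper '[3.7,3.7,3.7]' --slide '[[0,0,0.2],[0,0,0.4],[0,0,0.4]]' --turn '[[0,0,0],[0,0,0],[0,0,0]]'

```text
clock: 13.35
position: [0.5513, 0.2198, 0.1076]
tool_rot: [-3.142, -0.0, 0.129]
force: [-0.6, 0.2, -1.5]
grip_width: 0.0403
```

```bash
python3 go.py
```

```text
t 13.35 [0.5513 0.2198 0.1076] [-3.1415e+00 -4.0000e-04  1.2900e-01] F [-0.6  0.2 -1.5] w 0.0403
```

Request:
arm_command --gripper '[3.7,3.7,3.7,3.7]' --slide '[[0,0,0.1],[0,0,0.2],[0,0,0.3],[0,0,0.3]]' --turn '[[0,0,0],[0,0,0],[0,0,0],[0,0,0]]'

```text
clock: 13.85
position: [0.5512, 0.2198, 0.1042]
tool_rot: [3.142, 0.0, 0.129]
force: [-0.2, 0.3, -2.1]
grip_width: 0.0401
```

Request:
arm_command --gripper '[3.7,3.7,3.7]' --slide '[[0,0,0.1],[0,0,0.2],[0,0,0.2]]' --turn '[[0,0,0],[0,0,0],[0,0,0]]'

```text
clock: 14.22
position: [0.5521, 0.2202, 0.1034]
tool_rot: [-3.141, -0.002, 0.129]
force: [-1.4, -0.5, 15.0]
grip_width: 0.0397
```

Contact at the expected height; release and retreat.

Request:
arm_command --gripper '[4,5,6.5,8,8.5]' --slide '[[0,0,-0.1],[0,0,-0.1],[0,0,-0.1],[0,0,-0.1],[0,0,-0.1]]' --turn '[[0,0,0],[0,0,0],[0,0,0],[0,0,0],[0,0,0]]'

```text
clock: 14.85
position: [0.5512, 0.2198, 0.1032]
tool_rot: [3.142, 0.0, 0.129]
force: [-0.6, -0.3, -0.1]
grip_width: 0.0855
```

Request:
arm_command --gripper '[8.5,8.5,8.5,8.5]' --slide '[[0,0,-1],[0,0,-5],[0,0,-9],[0,0,-11]]' --turn '[[0,0,0],[0,0,0],[0,0,0],[0,0,0]]'

```text
clock: 15.35
position: [0.5518, 0.2201, 0.2162]
tool_rot: [-3.141, -0.003, 0.129]
force: [-0.6, 0.1, 0.2]
grip_width: 0.0849
```

```bash
python3 go.py .558,.02,.215,.1286 .598,.0256,.17,.81 .598,.0256,.17,-.761;  python3 - <<'E'
from h import *
cv2.imwrite("pics/s6.png",vision.grab_frame("side"))
f=vision.grab_frame("wrist");cv2.imwrite("pics/w6.png",f)
S=cv2.imread("pics/s6.png")
cv2.imwrite("pics/v6.png",np.hstack([cv2.resize(S[110:270,200:340],(336,384)),f[:,:460]]))
E
```

```text
t 15.35 [0.5518 0.2201 0.2162] [-3.1407e+00 -2.7000e-03  1.2900e-01] F [-0.6  0.1  0.2] w 0.0849
.558,.02,.215,.1286 slide cm [-1.96 19.93  0.1 ] turn [-0.05 -0.16  0.02]
.598,.0256,.17,.81 slide cm [ 2.07 19.89  4.61] turn [ 1.000e-02 -1.700e-01 -3.902e+01]
.598,.0256,.17,-.761 slide cm [ 2.07 19.89  4.61] turn [-0.12 -0.12 50.99]
```

View pics/v6.png

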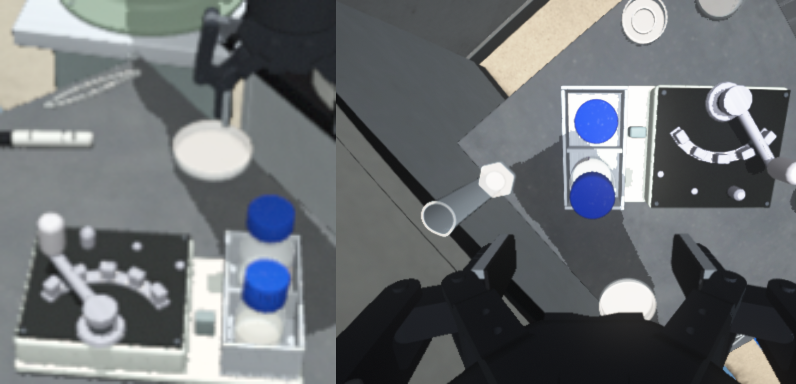

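Both bottles are upright in their cells: caps at (596,121) and (592,196), no tilt. Next is the lever.

Request:
arm_command --gripper '[8.5,8.5,8.5,8.5,8.5]' --slide '[[0.5,5,0],[1,10,0],[1.5,15,0],[2.1,19.9,1],[2.1,19.9,2]]' --turn '[[0,0,-9],[0,0,-18],[0,0,-27],[0,0,-36],[0,0,-39]]'

```text
clock: 16.08
position: [0.598, 0.0204, 0.1923]
tool_rot: [3.141, 0.002, 0.807]
force: [-0.3, 1.1, -0.3]
grip_width: 0.0851
```

Request:
arm_command --gripper '[7,6,6,6]' --slide '[[0,0,0],[0,0,0],[0,0,0],[0,0,0]]' --turn '[[0,0,0],[0,0,0],[0,0,0],[0,0,0]]'

```text
clock: 16.58
position: [0.5977, 0.0256, 0.1936]
tool_rot: [3.141, -0.0, 0.81]
force: [0.3, 0.6, 0.0]
grip_width: 0.06
```

```bash
python3 go.py .598,.0256,.15,.81 ;  python3 - <<'E'
from h import *
m=vision.camera_model("wrist");f=vision.grab_frame("wrist");cv2.imwrite("pics/w7.png",f)
print(proj(m,[.598,.0256,.119]),proj(m,[.598,.0256,.081]),proj(m,[.6565,.0871,.08]))
for c,s in blobs(f,(0,0,225),(180,40,255),80): print(c.round(1),s,plane(m,*c,.119))
E
```

```text
t 16.57 [0.5977 0.0256 0.1936] [ 3.1412e+00 -3.0000e-04  8.1000e-01] F [0.3 0.6 0. ] w 0.06
.598,.0256,.15,.81 slide cm [0.02 0.02 4.36] turn [ 0.02 -0.02 -0.  ]
[258.42119546 199.17788817] [258.29463414 187.52908439] [258.33975648  97.70102307]
[20.6 18.7] [  8   0  22  39 354] [0.566364   0.25179404 0.119     ]
[111.9  67.5] [  59    0  117  128 3059] [0.5895661  0.17929465 0.119     ]
[ 8.6 14.9] [  0   3  19  25 396] [0.5617933  0.26044121 0.119     ]
[138.6  26.5] [121   3  33  44 930] [0.62595024 0.18323938 0.119     ]
[227.7  76.4] [ 166   10  112  128 2402] [0.64856502 0.1128349  0.119     ]
[69.7 32.5] [ 61  18  18  29 105] [0.58569634 0.21801911 0.119     ]
[146.5 105.9] [ 118   71   57   70 1437] [0.58725257 0.14201287 0.119     ]
[193.6  95.5] [189  90  13  13 109] [0.61963991 0.12141051 0.119     ]
[ 69.9 234.9] [  43  208   55   56 2185] [0.44967068 0.11933504 0.119     ]
[ 10.4 325.8] [  0 306  30  34 616] [0.31116373 0.10408803 0.119     ]
```

View pics/w7.png

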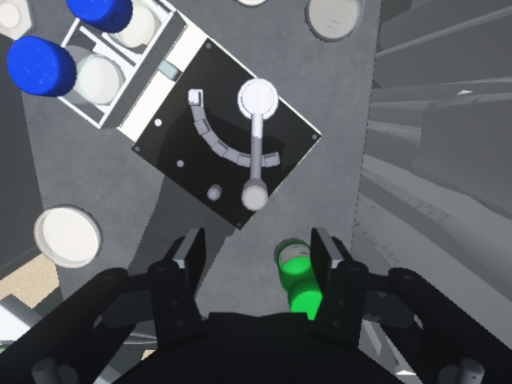

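Run:
```python
from h import *
m=vision.camera_model("wrist");f=cv2.imread("pics/w7.png")
for c,s in blobs(f,(45,100,50),(80,255,255),200): print(c,s)
print(plane(m,306,297,.108),plane(m,254.5,199.5,.119),plane(m,258.5,98,.09))
mt=vision.camera_model("top")
for c,s in blobs(cv2.imread("pics/top0.png"),(50,150,50),(75,255,255),80): print(c,s,plane(mt,*c,.09))
```

```text
[300.15805319 284.3226292 ] [ 277  241   46   80 1993]
[ 0.55872277 -0.08609862  0.108     ] [0.5953614 0.0276071 0.119    ] [0.65597188 0.08628367 0.09      ]
[314.18120805 179.00671141] [308 167  18  20 149] [ 0.53881911 -0.08384439  0.09      ]
```

Request:
arm_command --gripper '[6,6,6,6,6]' --slide '[[0,-0.3,3],[0,-0.3,6],[0,-0.3,9],[0,-0.3,10.5],[0,-0.3,10.5]]' --turn '[[0,0,0],[0,0,0],[0,0,0],[0,0,0],[0,0,0]]' --force 60

```text
clock: 17.25
position: [0.5952, 0.0274, 0.0879]
tool_rot: [-3.141, 0.001, 0.81]
force: [0.3, -1.1, 0.1]
grip_width: 0.06
```

Request:
arm_command --gripper '[4,2,2,2,2]' --slide '[[0,0,0],[0,0,0],[0,0,0],[0,0,0],[0,0,0]]' --turn '[[0,0,0],[0,0,0],[0,0,0],[0,0,0],[0,0,0]]'

```text
clock: 17.88
position: [0.5958, 0.027, 0.0889]
tool_rot: [3.141, -0.0, 0.809]
force: [-1.5, -1.7, 7.0]
grip_width: 0.0222
```

```bash
python3 go.py
```

```text
t 17.88 [0.5958 0.027  0.0889] [ 3.1408e+00 -4.0000e-04  8.0940e-01] F [-1.5 -1.7  7. ] w 0.0222
```

Gripped. Lift 17 mm, watching the force.

Request:
arm_command --gripper '[2,2,2,2,2]' --slide '[[0,0,-0.5],[0,0,-1],[0,0,-1.5],[0,0,-1.8],[0,0,-1.8]]' --turn '[[0,0,0],[0,0,0],[0,0,0],[0,0,0],[0,0,0]]'

```text
clock: 18.5
position: [0.5957, 0.0275, 0.1067]
tool_rot: [3.141, -0.001, 0.81]
force: [5.7, 3.0, -5.7]
grip_width: 0.0218
```

Run:
```python
from h import *
s=bot.observe();h=np.array([.6562,.0868]);p=s["position"][:2]
d=h-p;r=np.hypot(*d);a=np.arctan2(d[1],d[0]);print(s["position"],s["force"],"r",r,"ang",a,"yaw",s["tool_rot"][2])
y=s["tool_rot"][2];end=.1286+.681-.454
for t in np.linspace(a,end,6)[1:]:
    q=h-r*np.array([np.cos(t),np.sin(t)]);e=q-p
    print((100*np.array([e@[np.cos(y),np.sin(y)],e@[np.sin(y),-np.cos(y)]])).round(2),"turn z",np.degrees(a-t).round(1),q.round(4))
```

```text
[0.59574755 0.02752294 0.10672686] [ 5.74121428  2.96869325 -5.66454382] r 0.08466562967982692 ang 0.7755814119831671 yaw 0.8098357163495777
[ 0.05 -0.71] turn z 4.8 [0.591  0.0328]
[ 0.17 -1.41] turn z 9.6 [0.5867 0.0385]
[ 0.34 -2.1 ] turn z 14.4 [0.5829 0.0445]
[ 0.57 -2.77] turn z 19.3 [0.5796 0.0508]
[ 0.85 -3.42] turn z 24.1 [0.5768 0.0573]
```

Request:
arm_command --gripper '[2,2,2,2,2]' --slide '[[0.05,-0.7,0],[0.15,-1.4,0],[0.35,-2.1,0],[0.55,-2.75,0],[0.85,-3.4,0]]' --turn '[[0,0,4.8],[0,0,9.6],[0,0,14.4],[0,0,19.3],[0,0,24]]'

```text
clock: 19.12
position: [0.5768, 0.0572, 0.1065]
tool_rot: [-3.142, -0.0, 0.388]
force: [5.4, 2.3, -6.2]
grip_width: 0.0223
```

Request:
arm_command --gripper '[2,2]' --slide '[[0,0,0],[0,0,0]]' --turn '[[0,0,0],[0,0,0]]'

```text
clock: 19.38
position: [0.5769, 0.0568, 0.1064]
tool_rot: [3.142, -0.0, 0.393]
force: [4.8, 3.5, -5.8]
grip_width: 0.0219
```

```bash
python3 go.py .5768,.0573,.1067,.39
python3 - <<'E'
from h import *
p=bot.observe()["position"][:2]
d=np.array([.6562,.0868])-p;print(np.hypot(*d),"q",.1286+.681-np.arctan2(d[1],d[0]))
E
```

```text
t 19.38 [0.5769 0.0568 0.1064] [ 3.1416e+00 -3.0000e-04  3.9260e-01] F [ 4.8  3.5 -5.8] w 0.0219
.5768,.0573,.1067,.39 slide cm [ 0.01 -0.05 -0.03] turn [ 0.   -0.02  0.15]
0.0847916014621888 q 0.4474076910800887
```

Request:
arm_command --gripper '[2,2,2,2,2]' --slide '[[0,0,0.5],[0,0,1],[0,0,1.4],[0,0,1.75],[0,0,1.75]]' --turn '[[0,0,0],[0,0,0],[0,0,0],[0,0,0],[0,0,0]]'

```text
clock: 20.0
position: [0.5766, 0.0566, 0.0888]
tool_rot: [3.141, 0.001, 0.391]
force: [-1.0, 1.1, 7.3]
grip_width: 0.0225
```

Back at the gripping height (0.0888 m) with the same force as at gripping, so the nose is home. Release and retreat.

Request:
arm_command --gripper '[2.6,3.5,5,6,6]' --slide '[[0,0,0],[0,0,0],[0,0,0],[0,0,0],[0,0,0]]' --turn '[[0,0,0],[0,0,0],[0,0,0],[0,0,0],[0,0,0]]'

```text
clock: 20.62
position: [0.5766, 0.0568, 0.0888]
tool_rot: [-3.142, 0.0, 0.391]
force: [-0.8, -0.3, 0.5]
grip_width: 0.0599
```

Request:
arm_command --gripper '[6,6,6,6,6]' --slide '[[0,0,-2],[0,0,-6],[0,0,-11],[-4,0,-13],[-9,0,-13]]' --turn '[[0,0,0],[0,0,0],[0,0,0],[0,0,0],[0,0,0]]'

```text
clock: 21.25
position: [0.4933, 0.0226, 0.2201]
tool_rot: [3.141, -0.003, 0.391]
force: [1.0, -0.3, 0.2]
grip_width: 0.06
```

Request:
arm_command --gripper '[6,6,6]' --slide '[[0,0,0],[0,0,0],[0,0,0]]' --turn '[[0,0,0],[0,0,0],[0,0,0]]'

```text
clock: 21.62
position: [0.4942, 0.023, 0.2186]
tool_rot: [-3.141, -0.0, 0.391]
force: [1.3, 0.7, 0.3]
grip_width: 0.06
```

```bash
python3 go.py
python3 - <<'E'
from h import *
m=vision.camera_model("wrist");w=vision.grab_frame("wrist");s=vision.grab_frame("side")
h=np.array([.6562,.0868]);t=.3556
for z in(.119,.131): print(z,[(proj(n,[*(h-.085*np.array([np.cos(t),np.sin(t)])),z])).round(1) for n in(m,vision.camera_model("side"))])
cv2.imwrite("pics/v8.png",np.hstack([cv2.resize(s[100:280,190:340],(320,384),interpolation=cv2.INTER_CUBIC),w[:,:470]]))
cv2.imwrite("pics/s8.png",s);cv2.imwrite("pics/w8.png",w)
E
```

```text
t 21.62 [0.4942 0.023  0.2186] [-3.1412e+00 -2.0000e-04  3.9130e-01] F [1.3 0.7 0.3] w 0.06
0.119 [array([257.9,  91.4]), array([236.6, 197.8])]
0.131 [array([257.9,  90.2]), array([236.4, 193.8])]
```

View pics/v8.png

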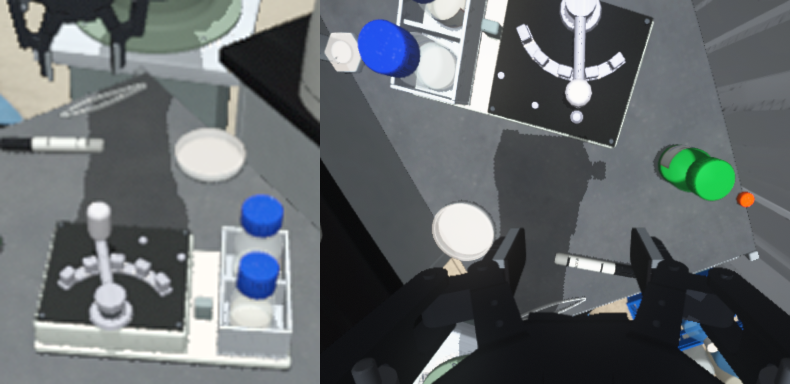

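The lever points at the stud. In the wrist view its knob is at (258,92), against a predicted (258,91). In the side view the knob top is at about (236,197.5), which fits lever-down (197.8) and not resting on a tooth (193.8). Both bottles are upright.

```bash
python3 -c "
from workcell import job_done;print(job_done())"
```

```text
the job is handed in; nothing more can be done
None
```

The job is done and handed in at about 22 s on the robot's clock. I stood the slim bottle in the back cell and the wide bottle in the front cell while the lever was still parked. Then I lifted the lever about 18 mm, swung it to the stud's notch (the first one left of parking, q about 0.45), lowered it and let go.

- **Bottles:** the last pictures show both upright in their cells.
- **Lever:** the knob is where it should be for fully home, within about 1 px in both views. When lowered, the gripper was back at its gripping height (88.8 mm against 88.9 mm).
- **Forces:** the highest wrist reading at the end of a move was about 27 N, while setting down the slim bottle. The gripper was clear of everything at the end.
- **Bystanders:** the dish, the pen, the cylinder and the green look-alike were not touched and look unmoved by eye. I did not measure their positions.
- **Disagreements:** the finger readings on the bottle caps and knob came out about 2–3 mm under the stated diameters. The lever stood about 0.04 rad off centre in the parking notch at the start, within its play. No check failed.

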